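# Straighten the row of battery packs at the repair table

## Task

Four small battery packs of the same size belong in one row on the repair table, side by side, but the two middle ones have slipped out of line. Nudge these two back between the end packs so that all four stand in one straight, evenly spaced row, parallel to each other, and leave the two end packs where they are.

Things in the scene. Friction and masses are not known exactly. Their poses are not given: they have to be found in the camera images.
- pack_left_end_mid (a point): Left end (+y side) of the row, loose, in its right place: a tool battery pack, black housing 80 mm long (x axis), 50 wide (y axis), 30 high, with a grey rail 60 x 30 x 10 mm on top (40 mm high in all), 0.2 kg. Point: its centre, 20 mm above the table. The row runs along its -y axis to the right end pack, packs side by side with parallel x axes.
- pack_right_end_mid (a point): Right end (-y side) of the row, loose, in its right place: a pack of the same kind and size, exactly in line with and parallel to the left end pack, 345 mm from it centre to centre along the y axis. Point: its centre, 20 mm above the table.
- pack_loose_1_mid (a point): One of two packs out of the row, same kind and size: one lies 58 to 92 mm off the row towards the robot, the other as far beyond it, turned up to 30 degrees; which is which varies. Point: centre, 20 mm above the table; x along its 80 mm length, y across its 50 mm width. The much bigger pack (110 x 75 x 62 mm) left of the row does not belong to it.
- pack_loose_2_mid (a point): The other of the two packs out of the row; same kind, size, point and axes. Either may take either gap.
There are look-alikes about, which are no part of the job. Leave any red look-alike of the part that bears pack_loose_2_mid alone.

How it is judged:
By the outcome, as a careful person would: the job done as asked, in the order asked, and still so for the second after the job is handed in, with the robot touching nothing.
It also fails if it takes over 48 s, if anything falls off the work surface, if the arm or the gripper's body presses on something with over 40 N, if the wrist force passes 120 N, or if a joint passes its speed limit or range.

## Robot

A 6-joint arm with a two-finger parallel gripper is mounted at the origin on the work surface. World frame = base frame: x ahead of the robot, y to its left, z up, the work surface at z = 0. Lengths are in m, angles in rad, forces in N, time in s.
With the tool pointing down it reaches from about 0.25 to 0.8 m from the base axis. Payload 8.5 kg.
Tool frame: the origin (TCP) lies at the very end of the fingers, on their centre line; the grasp point (between the pads) lies 19 mm behind it; z points along the fingers, y is the line along which they close (so a half turn about z gives the same grasp; the last joint's range is limited). The gripper opens to 85 mm and grips with 20 to 120 N. Pads are 22 mm wide; open, the fingers measure 114 mm over their backs; the gripper's body (76 mm by 85 mm) begins 54 mm behind the grasp point. The pads swing forward as they close: fully open they stand 13 mm farther back than shut.
Start: joints at [1.196, 0.238, -0.013, 1.319, 0, 1.571], TCP at [0.192, 0.489, 0.231] pointing down, gripper open.
Joint ranges: [-2.66, 2.66], [-1.03, 1.9], [-1.14, 1.46], [-1.82, 2.27], [-1.45, 1.34], [-3.14, 3.14]. Speed limits (rad/s): [2.22, 2.22, 2.79, 3.14, 3.14, 3.14].

## Interface

Orientations are given as a unit quaternion [x, y, z, w].
In Python, from bench import ctrl, imaging gives the robot as it stands.
- The arm moves only by the tool jog_arm, never from a script. Its arguments are lists of equal length, an entry for each row: "delta_pos": the shift along the tool's x, y, z in m, a list of three; "angular": the turn, a rotation vector about the tool's x, y, z in rad, a list of three; "grip": the opening, from 0 (shut) to 1 (fully open). In form: {"delta_pos": [[x, y, z], ...], "angular": [[wx, wy, wz], ...], "grip": [grip, ...]}. A call has 1 to 10 rows; each row shifts and turns the commanded pose from where the row before left it, along the tool's axes as they then stand; what a row does not reach is not made up. A row lasts 1/10 s, in which the tool goes at most 50 mm and 8.59 degrees, less where a joint would pass 70% of its speed; a pose out of reach is approached as far as the arm can. A call with a gripper value outside its range is refused whole. The fingers move at their own pace and stop on an object; "force" is the grip in N (left out, the last holds). Time passes only in rows, so rows that do not move let the fingers close. It gives the time, the measured TCP pose, the force and the opening at its end, in the units of the state.
- ctrl.sense(): the state, without advancing time (a new reading comes with each control period).
- imaging.grab_frame(name): name is "side" or "top"; returns a dict with "image" (400x640x3 uint8, blue, green, red), "vfov" (degrees; the focal length in pixels is half the picture's height over the tangent of half this angle, whatever the lens; pixels are square), "cx", "cy" (the principal point, pixels), "pose" (4x4, takes a point from camera to world coordinates). Camera axes: x right, y down, z forward; pixel columns grow to the right and rows downward; lengths in m; the calibration is good to about 2 mm. A picture is of the moment at which its call begins. There is no depth.
- ctrl.finish_job(): hands the job in, once; it reports no verdict.
The state is a dict: "time": time; "qpos": joint angles; "joint_velocities": joint speeds; "effort": joint torques, N m; "tool_pos": TCP position; "tcp_rot": TCP orientation; "force": force on the tool from outside, world axes, zero at the start; "wrist_torque": the same for the moment, N m; "gripper_width": opening from 0.0 (shut) to 1.0 (fully open).
Only numpy, scipy, OpenCV 4.12 (cv2) and the standard library are available. Lean on these libraries where they do the work, as an engineer would, in place of code of your own. Each camera call takes 0.05 s, during which the arm holds its last target. There are 200 camera calls.

## Working session

There is one attempt and no reset: what is moved stays moved. The work goes in short steps, Python scripts to look and compute and a tool call to move; the robot and the scene stay as the last step left them, time stands still between calls to the robot, and variables do not carry over. Pictures are saved under pics/ and viewed, on a budget of 10 in all, crops included, one or two more only if the job needs it, and the job is handed in when it is done.

Besides the shell and the picture viewer there is one more tool, called after "Request:" as name(argument=value, ...), one argument or row to a line, values as JSON. jog_arm: Moves the arm, as the interface text tells. Its arguments: {"type":"object","properties":{"delta_pos":{"type":"array","items":{"type":"array","items":{"type":"number"}}},"angular":{"type":"array","items":{"type":"array","items":{"type":"number"}}},"grip":{"type":"array","items":{"type":"number"}},"force":{"type":"number"}},"required":["delta_pos","angular","grip"]}

```bash
mkdir -p pics; ls
python3 - <<'E'
from bench import ctrl, imaging
import cv2
for n in("top","side"):
    f=imaging.grab_frame(n); cv2.imwrite(f"pics/{n}0.png",f["image"]); print(n,f["vfov"],f["cx"],f["cy"],f["pose"].round(4).tolist(), [k for k in f])
s=ctrl.sense(); print(s)
E
```

```text
pics
top 52.25915039544826 319.96294005662025 201.31218638289576 [[0.0294, -0.9861, 0.1634, 0.4684], [-0.9987, -0.0357, -0.0355, -0.0353], [0.0409, -0.1622, -0.9859, 1.0201], [0.0, 0.0, 0.0, 1.0]] ['image', 'vfov', 'cx', 'cy', 'pose']
side 46.147349494485425 320.4601609482457 197.98103009475273 [[0.9496, -0.1881, 0.2508, 0.4093], [-0.3133, -0.5915, 0.743, -0.7093], [0.0086, -0.7841, -0.6206, 0.6003], [0.0, 0.0, 0.0, 1.0]] ['image', 'vfov', 'cx', 'cy', 'pose']
{'time': 0.1, 'qpos': array([ 1.19602740e+00,  2.38731070e-01, -1.41986425e-02,  1.31920343e+00,
       -3.64160415e-05,  1.57079373e+00]), 'joint_velocities': array([-0.00011752, -0.00300162,  0.00213978,  0.00014951, -0.00024012,
        0.00095384]), 'effort': array([ 1.37842711e-03, -5.39721286e+01,  3.46999526e+01,  1.34695473e-02,
        8.55198596e-05,  2.30400565e-05]), 'tool_pos': array([0.19204772, 0.48819364, 0.23072535]), 'tcp_rot': array([ 1.86288455e-01,  9.82494867e-01, -6.60099877e-04, -1.06629277e-04]), 'force': array([ 0.66307181, -0.93963753,  0.18386441]), 'wrist_torque': array([ 0.06173894, -0.04214119, -0.06976468]), 'gripper_width': 1.0045223598636612}
```

View pics/top0.png

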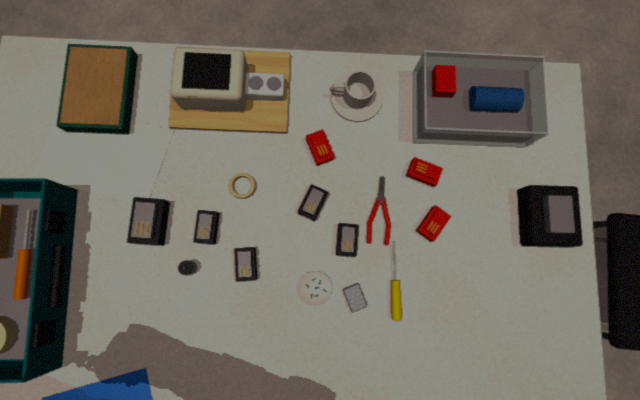

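View pics/side0.png

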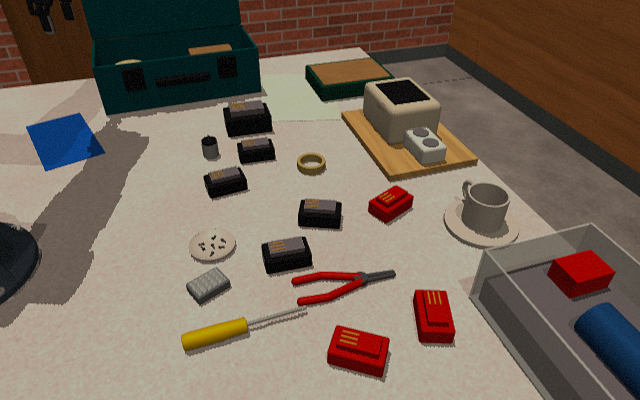

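Candidates (top view): black packs at (206,227), (246,264), (313,202) and (347,240). The look-alikes are the big pack (148,221) and red packs (320,148), (424,171), (433,223). The row ends are (206,227) and (347,240), about 141 px or 345 mm apart. The loose packs are (246,264), near the robot, and (313,202), beyond the row. I'll check these in a close crop.

Run:
```python
import cv2,numpy as np
t=cv2.imread("pics/top0.png")[180:290,190:370]; t=cv2.resize(t,None,fx=4.4,fy=4.4,interpolation=cv2.INTER_CUBIC)
t=np.clip(t.astype(float)*1.6,0,255).astype(np.uint8)
cv2.imwrite("pics/crop0.png",t)
```

```text
(no output)
```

View pics/crop0.png

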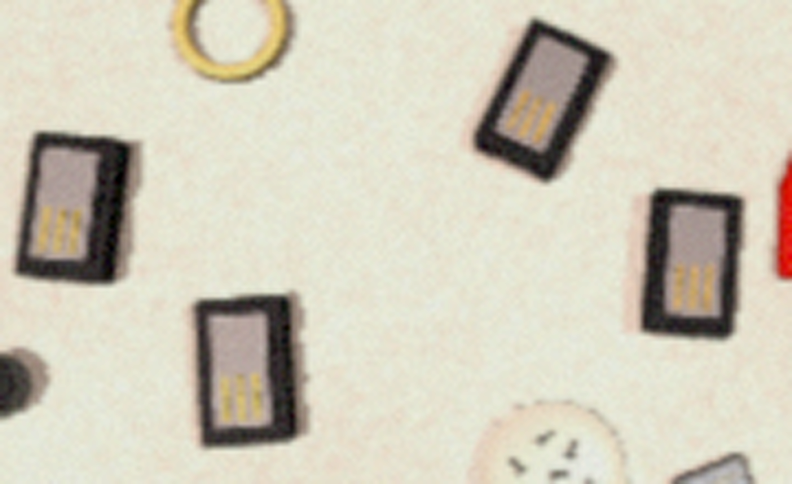

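```bash
cat > h.py <<'E'
from bench import ctrl, imaging
import cv2, numpy as np
S=4
def frame(n,k=4):
    fs=[imaging.grab_frame(n) for _ in range(k)]
    f=fs[0]; f["image"]=np.mean([g["image"] for g in fs],0).astype(np.uint8); return f
def ray(f,uv,z):
    F=200/np.tan(np.radians(f["vfov"]/2)); uv=np.asarray(uv,float).reshape(-1,2)
    d=np.c_[(uv[:,0]-f["cx"])/F,(uv[:,1]-f["cy"])/F,np.ones(len(uv))]@f["pose"][:3,:3].T
    o=f["pose"][:3,3]; return (o+d*((z-o[2])/d[:,2])[:,None])[:,:2]
def pix(f,P):
    F=200/np.tan(np.radians(f["vfov"]/2)); q=(np.asarray(P)-f["pose"][:3,3])@f["pose"][:3,:3]
    return q[:2]/q[2]*F+[f["cx"],f["cy"]]
def packs(f,thr=60):
    im=cv2.resize(f["image"],None,fx=S,fy=S,interpolation=cv2.INTER_CUBIC)
    dark=(im.max(2)<thr).astype(np.uint8)
    out=[]
    cs,h=cv2.findContours(dark,cv2.RETR_CCOMP,cv2.CHAIN_APPROX_NONE)
    for i,c in enumerate(cs):
        if h[0][i][3]<0: continue          # holes only = rails
        w=ray(f,(c[:,0]+.5)/S-.5,.04)
        (cx,cy),(a,b),an=cv2.minAreaRect((w*1000).astype(np.float32))
        L,W=max(a,b),min(a,b)
        if not(45<L<72 and 20<W<42 and 150<cx<750 and abs(cy)<450): continue
        m=cv2.moments((w*1000).astype(np.float32)); mx,my=m["m10"]/m["m00"],m["m01"]/m["m00"]
        mu=np.array([[m["mu20"],m["mu11"]],[m["mu11"],m["mu02"]]])
        v=np.linalg.eigh(mu)[1][:,1]; yaw=np.degrees(np.arctan2(v[1],v[0])); yaw=(yaw+90)%180-90
        out.append((mx,my,yaw,cx,cy,L,W))
    return sorted(out,key=lambda r:-r[1])
E
python3 - <<'E'
from h import *
for n in("top","side"):
    f=frame(n)
    for t in (50,65,80):
        print(n,t)
        for r in packs(f,t): print(np.round(r,1))
E
```

```text
top 50
[561.4 204.5  -3.5 561.4 204.3  64.2  34.5]
[475.2 104.3   6.5 475.3 104.1  64.3  35.2]
[631.5 -52.9 -23.8 631.5 -52.9  63.5  33.7]
[ 541.5 -139.7   -2.5  541.6 -139.8   63.9   34.6]
top 65
[561.4 204.5  -3.2 561.4 204.4  62.9  32.9]
[475.1 104.2   6.7 475.3 104.1  62.7  33.8]
[631.4 -52.8 -23.9 631.5 -53.   62.   32.1]
[ 541.5 -139.6   -2.4  541.7 -139.6   62.3   32.8]
top 80
[561.3 204.5  -2.8 561.4 204.5  61.5  31.4]
[475.  104.1   6.6 475.3 104.   61.7  32.1]
[631.3 -52.8 -23.8 631.3 -52.9  60.4  30.5]
[ 541.4 -139.6   -2.5  541.7 -139.6   60.9   31.6]
side 50
side 65
side 80
```

Both loose packs check out in the crop: same kind and size, black. Each rail measures about 62 x 32 mm. The ends are 344.7 mm apart with the row's yaw at -3.3°. First I'll turn the tool to match near pack 1.

Request:
jog_arm(
  delta_pos=[
    [0,0,0],
    [0,0,0],
    [0,0,0],
    [0,0,0],
    [0,0,0],
  ],
  angular=[
    [0,0,-0.1226],
    [0,0,-0.1226],
    [0,0,-0.1226],
    [0,0,-0.1226],
    [0,0,0],
  ],
  grip=[1,1,1,1,1],
)

```text
time: 1.0
tool_pos: [0.1922, 0.4885, 0.2313]
tcp_rot: [-0.059, 0.998, -0.0, -0.0]
force: [-0.2, -0.1, 0.7]
gripper_width: 1.0
```

```bash
cat >> h.py <<'E'
from scipy.spatial.transform import Rotation as R
def go(x,y,z=None,yaw=None):
    "tool-frame shift to the world point, and turn about tool z (rad) to a pack yaw (deg)"
    s=ctrl.sense(); r=R.from_quat(s["tcp_rot"]); p=s["tool_pos"]
    d=r.inv().apply(np.array([x,y,p[2] if z is None else z])-p)
    ty=r.apply([0,1,0]); cur=np.degrees(np.arctan2(ty[1],ty[0]))-90
    turn=None if yaw is None else -np.radians((yaw-cur+90)%180-90)
    print("t",s["time"].__round__(2),"p",p.round(4),"toolyaw",round((cur+90)%180-90,2),"tilt",r.apply([0,0,1]).round(3),"shift",d.round(4),"turn",turn, "F",s["force"].round(1),"w",round(s["gripper_width"],3))
E
python3 -c "
from h import *
go(.4752,.1042,None,6.6)"
```

```text
t 1.0 p [0.1922 0.4885 0.2313] toolyaw 6.73 tilt [-0. -0. -1.] shift [-0.2361 -0.4148  0.    ] turn 0.0021840653911003407 F [-0.2 -0.1  0.7] w 1.0
```

Request:
jog_arm(
  delta_pos=[
    [-0.0236,-0.0415,0],
    [-0.0236,-0.0415,0],
    [-0.0236,-0.0415,0],
    [-0.0236,-0.0415,0],
    [-0.0236,-0.0415,0],
    [-0.0236,-0.0415,0],
    [-0.0236,-0.0415,0],
    [-0.0236,-0.0415,0],
    [-0.0236,-0.0415,0],
    [-0.0236,-0.0415,0],
  ],
  angular=[
    [0,0,0],
    [0,0,0],
    [0,0,0],
    [0,0,0],
    [0,0,0],
    [0,0,0],
    [0,0,0],
    [0,0,0],
    [0,0,0],
    [0,0,0],
  ],
  grip=[1,1,1,1,1,1,1,1,1,1],
)

```text
time: 2.0
tool_pos: [0.4754, 0.1016, 0.2316]
tcp_rot: [-0.056, 0.998, 0.0, 0.0]
force: [0.6, 0.6, 0.3]
gripper_width: 0.995
```

Request:
jog_arm(
  delta_pos=[
    [0,0,0.04],
    [0,0,0.04],
    [0,0,0.04],
    [0,0,0],
  ],
  angular=[
    [0,0,0],
    [0,0,0],
    [0,0,0],
    [0,0,0],
  ],
  grip=[1,1,1,1],
)

```text
time: 2.4
tool_pos: [0.4712, 0.1025, 0.1073]
tcp_rot: [-0.056, 0.998, -0.001, -0.004]
force: [-1.2, 0.7, 0.9]
gripper_width: 1.002
```

```bash
python3 -c "
from h import *
go(.4752,.1042,.005,6.6)"
```

```text
t 2.4 p [0.4712 0.1025 0.1073] toolyaw 6.41 tilt [-0.008 -0.002 -1.   ] shift [-0.005   0.0013  0.1023] turn -0.0033883578136005587 F [-1.2  0.7  0.9] w 1.002
```

Request:
jog_arm(
  delta_pos=[
    [-0.001,0.001,0.02],
    [0,0,0.02],
    [0,0,0.01],
    [0,0,0],
    [0,0,0],
  ],
  angular=[
    [0,0,0],
    [0,0,0],
    [0,0,0],
    [0,0,0],
    [0,0,0],
  ],
  grip=[1,1,1,1,1],
)

```text
time: 2.9
tool_pos: [0.476, 0.1048, 0.0625]
tcp_rot: [-0.058, 0.998, 0.0, 0.001]
force: [0.1, -0.6, 0.1]
gripper_width: 1.001
```

```bash
python3 -c "
from h import *
go(.4752,.1042,.005,6.6)"
```

```text
t 2.9 p [0.476  0.1048 0.0625] toolyaw 6.59 tilt [ 0.001  0.    -1.   ] shift [ 0.0009 -0.0005  0.0575] turn -0.00012643799075870424 F [ 0.1 -0.6  0.1] w 1.001
```

Request:
jog_arm(
  delta_pos=[
    [0.0009,-0.0005,0.015],
    [0,0,0.015],
    [0,0,0.015],
    [0,0,0.0115],
    [0,0,0],
    [0,0,0],
  ],
  angular=[
    [0,0,0],
    [0,0,0],
    [0,0,0],
    [0,0,0],
    [0,0,0],
    [0,0,0],
  ],
  grip=[1,1,1,1,1,1],
)

```text
time: 3.5
tool_pos: [0.4749, 0.1041, 0.0054]
tcp_rot: [-0.058, 0.998, -0.0, 0.0]
force: [0.2, 0.9, -0.4]
gripper_width: 1.0
```

Request:
jog_arm(
  delta_pos=[
    [0,0,0],
    [0,0,0],
    [0,0,0],
    [0,0,0],
    [0,0,0],
    [0,0,0],
    [0,0,0],
    [0,0,0],
  ],
  angular=[
    [0,0,0],
    [0,0,0],
    [0,0,0],
    [0,0,0],
    [0,0,0],
    [0,0,0],
    [0,0,0],
    [0,0,0],
  ],
  grip=[0.5,0.5,0.5,0.5,0.5,0.5,0.5,0.5],
  force=25,
)

```text
time: 4.3
tool_pos: [0.4749, 0.1041, 0.0054]
tcp_rot: [-0.058, 0.998, 0.0, 0.001]
force: [-1.1, 0.6, 6.4]
gripper_width: 0.575
```

```bash
python3 -c "
from h import *
go(.5548,.0898,None,-3.3)
f=frame('side',1); cv2.imwrite('pics/side1.png',cv2.resize(f['image'][80:320,120:440],None,fx=2,fy=2))"
```

```text
t 4.3 p [0.4749 0.1041 0.0054] toolyaw 6.62 tilt [ 0.001  0.    -1.   ] shift [-0.0777 -0.0234  0.0001] turn 0.17317069178820665 F [-1.1  0.6  6.4] w 0.575
```

View pics/side1.png

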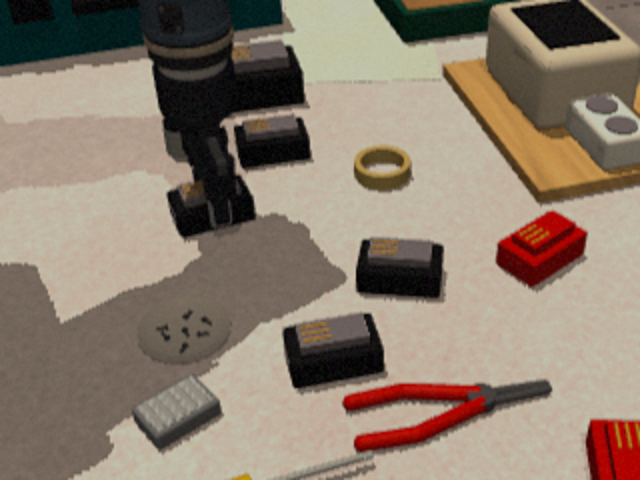

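The pack is gripped squarely: opening 0.575, about 49 mm. Next I'll turn it in place, then slide it into the left gap.

Request:
jog_arm(
  delta_pos=[
    [0,0,0],
    [0,0,0],
    [0,0,0],
    [-0.008,-0.001,0],
    [-0.018,-0.0022,0],
    [-0.02,-0.0024,0],
    [-0.02,-0.0024,0],
    [-0.0106,-0.0013,0],
    [-0.004,-0.0004,0],
    [0,0,0],
  ],
  angular=[
    [0,0,0.0577],
    [0,0,0.0577],
    [0,0,0.0577],
    [0,0,0],
    [0,0,0],
    [0,0,0],
    [0,0,0],
    [0,0,0],
    [0,0,0],
    [0,0,0],
  ],
  grip=[0.5,0.5,0.5,0.5,0.5,0.5,0.5,0.5,0.5,0.5],
)

```text
time: 5.35
tool_pos: [0.5542, 0.0897, 0.0054]
tcp_rot: [0.029, 1.0, 0.0, -0.0]
force: [-4.3, 0.3, 9.2]
gripper_width: 0.586
```

Request:
jog_arm(
  delta_pos=[
    [0,0,0],
    [0,0,0],
    [0,0,0],
  ],
  angular=[
    [0,0,0],
    [0,0,0],
    [0,0,0],
  ],
  grip=[0.5,0.5,0.5],
)

```text
time: 5.65
tool_pos: [0.5542, 0.0897, 0.0054]
tcp_rot: [0.029, 1.0, 0.0, -0.0]
force: [-3.6, -0.3, 7.8]
gripper_width: 0.579
```

```bash
python3 -c "
from h import *
go(.5548,.0898,.0054,-3.3)"
```

```text
t 5.65 p [0.5542 0.0897 0.0054] toolyaw -3.28 tilt [-0.  0. -1.] shift [-0.0006  0.0001 -0.    ] turn 0.00037884017135587884 F [-3.6 -0.3  7.8] w 0.579
```

Request:
jog_arm(
  delta_pos=[
    [0,0,0],
    [0,0,0],
    [0,0,0],
    [0,0,0],
    [0,0,0],
    [0,0,-0.01],
    [0,0,-0.03],
    [0,0,-0.04],
    [0,0,-0.04],
    [0,0,0],
  ],
  angular=[
    [0,0,0],
    [0,0,0],
    [0,0,0],
    [0,0,0],
    [0,0,0],
    [0,0,0],
    [0,0,0],
    [0,0,0],
    [0,0,0],
    [0,0,0],
  ],
  grip=[1,1,1,1,1,1,1,1,1,1],
)

```text
time: 6.65
tool_pos: [0.5575, 0.0902, 0.1309]
tcp_rot: [0.029, 1.0, 0.001, 0.004]
force: [1.6, 0.9, 1.3]
gripper_width: 1.001
```

Request:
jog_arm(
  delta_pos=[
    [0,0,0],
    [0,0,0],
    [0,0,0],
    [0,0,0],
    [0,0,0],
    [0,0,0],
  ],
  angular=[
    [0,0,0.0716],
    [0,0,0.0716],
    [0,0,0.0716],
    [0,0,0.0716],
    [0,0,0.0716],
    [0,0,0],
  ],
  grip=[1,1,1,1,1,1],
)

```text
time: 7.25
tool_pos: [0.5543, 0.0897, 0.1249]
tcp_rot: [0.207, 0.978, -0.0, -0.0]
force: [0.2, 0.2, 0.5]
gripper_width: 0.999
```

```bash
python3 -c "
from h import *
go(.6314,-.0528,.065,-23.8)"
```

```text
t 7.25 p [0.5543 0.0897 0.1249] toolyaw -23.87 tilt [-0. -0. -1.] shift [-0.1282 -0.0991  0.0599] turn -0.0011395981059025625 F [0.2 0.2 0.5] w 0.999
```

Request:
jog_arm(
  delta_pos=[
    [-0.0321,-0.0248,0],
    [-0.0321,-0.0248,0],
    [-0.032,-0.0248,0],
    [-0.032,-0.0247,0],
    [0,0,0.03],
    [0,0,0.03],
    [0,0,0],
    [0,0,0],
    [0,0,0],
  ],
  angular=[
    [0,0,0],
    [0,0,0],
    [0,0,0],
    [0,0,0],
    [0,0,0],
    [0,0,0],
    [0,0,0],
    [0,0,0],
    [0,0,0],
  ],
  grip=[1,1,1,1,1,1,1,1,1],
)

```text
time: 8.15
tool_pos: [0.6326, -0.0525, 0.0665]
tcp_rot: [0.206, 0.979, 0.0, 0.001]
force: [0.6, -0.2, 1.5]
gripper_width: 0.999
```

```bash
python3 -c "
from h import *
go(.6314,-.0528,.0054,-23.8)"
```

```text
t 8.15 p [ 0.6326 -0.0525  0.0665] toolyaw -23.74 tilt [ 0.002 -0.    -1.   ] shift [ 0.0011 -0.0008  0.0611] turn 0.0009863081132898326 F [ 0.6 -0.2  1.5] w 0.999
```

Request:
jog_arm(
  delta_pos=[
    [0,0,0.015],
    [0,0,0.015],
    [0,0,0.015],
    [0,0,0.0145],
    [0,0,0],
    [0,0,0],
  ],
  angular=[
    [0,0,0],
    [0,0,0],
    [0,0,0],
    [0,0,0],
    [0,0,0],
    [0,0,0],
  ],
  grip=[1,1,1,1,1,1],
)

```text
time: 8.75
tool_pos: [0.6324, -0.0526, 0.0067]
tcp_rot: [0.206, 0.979, 0.0, 0.001]
force: [0.3, -0.6, -0.1]
gripper_width: 0.998
```

Request:
jog_arm(
  delta_pos=[
    [0,0,0],
    [0,0,0],
    [0,0,0],
    [0,0,0],
    [0,0,0],
    [0,0,0],
    [0,0,0],
    [0,0,0],
  ],
  angular=[
    [0,0,0],
    [0,0,0],
    [0,0,0],
    [0,0,0],
    [0,0,0],
    [0,0,0],
    [0,0,0],
    [0,0,0],
  ],
  grip=[0.5,0.5,0.5,0.5,0.5,0.5,0.5,0.5],
)

```text
time: 9.55
tool_pos: [0.6322, -0.0529, 0.0063]
tcp_rot: [0.206, 0.978, -0.0, 0.001]
force: [-1.0, 0.4, 5.6]
gripper_width: 0.58
```

```bash
python3 -c "
from h import *
go(.6314,-.0528,.0054,-3.3)
for r in packs(frame('top'),65): print(np.round(r,1))"
```

```text
t 9.55 p [ 0.6322 -0.0529  0.0063] toolyaw -23.81 tilt [ 0.001 -0.    -1.   ] shift [ 0.0008 -0.0002  0.0009] turn -0.3580085198767388 F [-1.   0.4  5.6] w 0.58
[561.5 204.6  -4.  561.4 204.4  64.1  34.2]
[560.3  91.8 -18.3 554.9  90.   63.1  33.6]
```

Request:
jog_arm(
  delta_pos=[
    [0,0,0],
    [0,0,0],
    [0,0,0],
    [0,0,0],
    [0,0,0],
    [0,0,0],
  ],
  angular=[
    [0,0,-0.0716],
    [0,0,-0.0716],
    [0,0,-0.0716],
    [0,0,-0.0716],
    [0,0,-0.0716],
    [0,0,0],
  ],
  grip=[0.5,0.5,0.5,0.5,0.5,0.5],
)

```text
time: 10.35
tool_pos: [0.6325, -0.0528, 0.0064]
tcp_rot: [0.028, 1.0, -0.0, 0.001]
force: [0.3, -0.4, 5.6]
gripper_width: 0.579
```

Request:
jog_arm(
  delta_pos=[
    [0.01,0.0027,0],
    [0.02,0.0054,0],
    [0.02,0.0054,0],
    [0.02,0.0055,0],
    [0.01,0.0027,0],
    [0.0048,0.0013,0],
    [0,0,0],
    [0,0,0],
    [0,0,0],
  ],
  angular=[
    [0,0,0],
    [0,0,0],
    [0,0,0],
    [0,0,0],
    [0,0,0],
    [0,0,0],
    [0,0,0],
    [0,0,0],
    [0,0,0],
  ],
  grip=[0.5,0.5,0.5,0.5,0.5,0.5,0.5,0.5,0.5],
)

```text
time: 11.25
tool_pos: [0.548, -0.0246, 0.0063]
tcp_rot: [0.029, 1.0, 0.0, 0.0]
force: [-4.4, 2.1, 15.5]
gripper_width: 0.58
```

```bash
python3 -c "
from h import *
go(.5489,-.025,.0054,-3.3)"
```

```text
t 11.25 p [ 0.548  -0.0246  0.0063] toolyaw -3.3 tilt [ 0.  0. -1.] shift [-0.0009 -0.0004  0.0009] turn -7.634273747475194e-05 F [-4.4  2.1 15.5] w 0.58
```

Request:
jog_arm(
  delta_pos=[
    [0,0,0],
    [0,0,0],
    [0,0,0],
    [0,0,0],
    [0,0,0],
    [0,0,-0.01],
    [0,0,-0.03],
    [0,0,-0.045],
    [0,0,-0.045],
    [0,0,-0.04],
  ],
  angular=[
    [0,0,0],
    [0,0,0],
    [0,0,0],
    [0,0,0],
    [0,0,0],
    [0,0,0],
    [0,0,0],
    [0,0,0],
    [0,0,0],
    [0,0,0],
  ],
  grip=[1,1,1,1,1,1,1,1,1,1],
)

```text
time: 12.25
tool_pos: [0.5483, -0.0249, 0.1784]
tcp_rot: [0.029, 1.0, -0.0, 0.001]
force: [0.7, -0.0, -0.1]
gripper_width: 1.007
```

Request:
jog_arm(
  delta_pos=[
    [0.018,-0.036,0],
    [0.018,-0.036,0],
    [0.018,-0.036,0],
    [0.018,-0.036,0],
    [0.018,-0.036,0],
    [0.018,-0.036,0],
    [0.018,-0.036,0],
    [0.018,-0.036,0],
    [0.018,-0.036,0],
    [0,0,0],
  ],
  angular=[
    [0,0,0],
    [0,0,0],
    [0,0,0],
    [0,0,0],
    [0,0,0],
    [0,0,0],
    [0,0,0],
    [0,0,0],
    [0,0,0],
    [0,0,0],
  ],
  grip=[1,1,1,1,1,1,1,1,1,1],
)

```text
time: 13.25
tool_pos: [0.366, -0.3424, 0.1761]
tcp_rot: [0.031, 1.0, -0.001, 0.0]
force: [-0.5, 0.0, -0.1]
gripper_width: 1.0
```

```bash
cat > m.py <<'E'
from h import *
f=frame('top',6)
for t in (50,65,80):
    r=np.array(packs(f,t)); print(t); print(r.round(1))
    if len(r)==4:
        L,Rr=r[0,3:5],r[3,3:5]; u=(Rr-L)/np.linalg.norm(Rr-L); n=np.array([-u[1],u[0]])
        for cols in((0,2),(3,5)):
            q=r[:,cols[0]:cols[1]]; print("along",((q-q[0])@u).round(1),"off",((q-q[0])@n).round(1))
        print("row yaw",np.degrees(np.arctan2(u[1],u[0]))+90, np.linalg.norm(Rr-L))
cv2.imwrite('pics/top2.png',f['image'])
E
python3 m.py
```

```text
50
[[ 561.5  204.5   -3.5  561.5  204.4   64.6   34.9]
 [ 554.4   89.7   -3.2  554.5   89.6   64.7   34.9]
 [ 547.7  -24.6   -3.5  547.8  -24.5   64.6   35. ]
 [ 541.5 -139.7   -2.6  541.6 -139.8   64.3   34.7]]
along [  0.  115.  229.5 344.8] off [ 0.  -0.4 -0.5 -0.1]
along [  0.  115.  229.3 344.7] off [ 0.  -0.3 -0.5 -0. ]
row yaw -3.2991375804374172 344.69925140752974
65
[[ 561.4  204.4   -3.3  561.4  204.4   63.    33.2]
 [ 554.3   89.6   -3.2  554.4   89.6   62.9   33.4]
 [ 547.6  -24.6   -3.4  547.7  -24.7   62.9   33.3]
 [ 541.5 -139.7   -2.4  541.5 -139.8   62.8   33.4]]
along [  0.  115.  229.5 344.7] off [ 0.  -0.5 -0.5 -0.1]
along [  0.  115.  229.4 344.7] off [ 0.  -0.4 -0.5  0. ]
row yaw -3.301724217475382 344.69868152085394
80
[[ 561.3  204.4   -3.1  561.3  204.4   61.6   31.8]
 [ 554.2   89.6   -3.2  554.3   89.6   61.6   32.1]
 [ 547.5  -24.6   -3.2  547.6  -24.7   61.5   32. ]
 [ 541.4 -139.5   -2.5  541.5 -139.5   61.5   31.7]]
along [  0.  115.  229.4 344.5] off [ 0.  -0.5 -0.6 -0.1]
along [  0.  114.9 229.4 344.5] off [ 0.  -0.4 -0.5 -0. ]
row yaw -3.2976937528527515 344.4542358102663
```

View pics/top2.png

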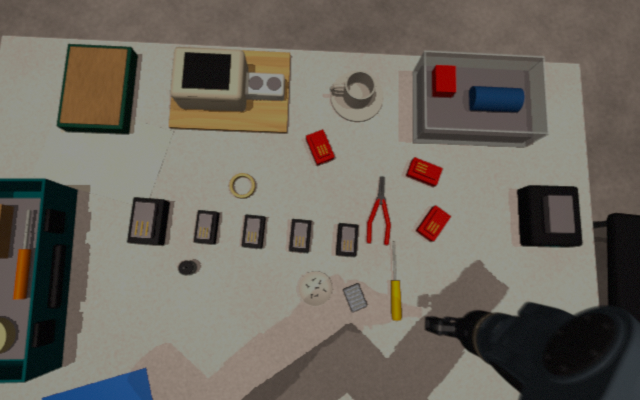

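The top view shows the four packs in one line at (206,227), (253,231), (300,236) and (347,240). The red packs and everything else are where they were, and the arm is clear. Errors are about 0.5 mm and under 1°, so I'm handing in.

```bash
python3 -c "
from bench import ctrl
print(ctrl.finish_job())"
```

```text
the job is handed in; nothing more can be done
None
```

I gripped each loose pack by its housing, turned it in place and slid it along the table into the nearest gap. I then released both and moved the arm clear before handing in at about 13.6 s.

**Row:** In the last top view, the packs stand at 0, 115.0, 229.4 and 344.7 mm along the row. The two middle ones are about 0.5 mm off the line between the end packs.

**Angles:** The row direction is -3.3°, and the two moved packs measure -3.2° and -3.4°. The right end pack reads about -2.5°, as it did before any move, so I take that 0.8° as measurement error.

**Left alone:** The end packs match their first measurements to within about 0.2 mm. The red look-alikes and everything else look unmoved.

**Not confirmed:** My pack detection found nothing in the side view at any threshold. All positions therefore come from the top camera alone, checked only against the given sizes and the 345 mm spacing.

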